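# Touch off a nest block and set its datum pin

### The arm

A 6-joint arm with a two-finger parallel gripper is mounted at the origin on the work surface. World frame = base frame: x ahead of the robot, y to its left, z up, the work surface at z = 0. Lengths are in mm, angles in rad, forces in N, time in s.
With the tool pointing down it reaches from about 350 to 875 mm from the base axis. Payload 4.2 kg.
Tool frame: the origin (TCP) lies on the mounting face of the last link; the fingertips stand 173 mm ahead of it and the grasp point (between the pads) lies 155 mm ahead of it; z points along the fingers, y is the direction in which the jaws open and shut (so a half turn about z gives the same grasp; the last joint's range is limited). The gripper opens to 85 mm and grips with 20 to 120 N. Pads are 22 mm wide; open, the fingers measure 114 mm over their backs; the gripper's body (76 mm by 85 mm) begins 54 mm behind the grasp point. The pads swing forward as they close: fully open they stand 13 mm farther back than shut.
Start: joints at [-1.069, 0.385, 0.008, 0, -1.194, -0.259], TCP at [150.281, -606.643, 404.712] pointing down, gripper open.
Joint ranges: [-3.14, 3.14], [-1.21, 2.06], [-1.07, 1.41], [-3.16, 2.05], [-2.99, -0.16], [-3.1, 3.1]. Speed limits (rad/s): [2.79, 2.79, 3.14, 3.14, 3.14, 3.14].

### API

Orientations are given as a unit quaternion [x, y, z, w].
In Python, from bench import arm gives the robot as it stands.
- The arm moves only by the shell command python3 -m jog 'ROWS' [OPENING]. ROWS is JSON, a list that holds one entry, the list of rows, each a list of 4 numbers: the shift along the tool's x, y, z in mm, then the turn about the tool's z in degrees. In form: [[[x, y, z, spin], ...]]. A call has exactly 5 rows; each row is the pose to reach, as a shift and turn from the pose measured when the call began, along the tool's axes at that moment; what a row does not reach only later rows make up. A row lasts 1/8 s, in which the tool goes at most 62.5 mm and 10.7 degrees, less where a joint would pass 70% of its speed; a pose out of reach is approached as far as the arm can. A call with a gripper value outside its range is refused whole. OPENING is the finger opening in mm, from 0 to 85.4, set as the call begins (- or left out, the last holds). The fingers move at their own pace and stop on an object; the grip force is fixed at half the most. Time passes only in rows, so rows that repeat a pose let the fingers close, or fill a call up. It gives the time, the measured TCP pose, the force and the opening at its end, in the units of the state.
- arm.read_state(): the state, without advancing time (a new reading comes with each control period).
- arm.get_image(name): name is "scene" or "side" or "wrist"; returns (picture, depth): 480x640x3 uint8, blue, green, red; 480x640 float32, mm along the optical axis (not along the pixel's ray), 0 where there is no reading.
- arm.camera_params(name): a dict with "mtx" (3x3 intrinsics, pixels), "R" (3x3) and "t" (3): a world point X has camera coordinates R X + t. Camera axes: x right, y down, z forward; pixel columns grow to the right and rows downward; lengths in mm; the calibration is good to about 2 mm. The wrist camera is an equidistant fisheye: a pixel r from the principal point sees the ray r / f radians off the axis. A picture is of the moment at which its call begins: read the wrist's pose just before it. camera_params takes no time and is no camera call; for the wrist camera it gives the pose at the moment of the call.
- arm.job_done(): hands the job in, once; it reports no verdict.
The state is a dict: "clock": time; "joints": joint angles; "joint_vel": joint speeds; "joint_efforts": joint torques, N m; "position": TCP position; "ee_rot": TCP orientation; "contact_force": force on the tool from outside, world axes, zero at the start; "wrist_torque": the same for the moment, N m; "gripper_width": finger opening in mm.
Only numpy, scipy, OpenCV 4.12 (cv2) and the standard library are available. Lean on these libraries where they do the work, as an engineer would, in place of code of your own. Each camera call takes 0.05 s, during which the arm holds its last target.

### The job

Take the orange-headed setting pin from its blue stand and touch off the white nest block on the magnetic pallet with the pin's shaft, held upright: press it lightly against the side of the block at the blue mark, then at the yellow mark, then at the green mark on the end, resting about half a second at each. Then, from where the faces proved to be, lower the pin into the block's round bore, push it lightly fully home, and leave it standing there, released. The block is only held by magnets, so never load it with more than 20 N, and leave the jar, tray and carton alone.

Things in the scene. Friction and masses are not known exactly. Their poses are not given: they have to be found in the camera images.
- pallet: Dark steel magnetic pallet, fixed, 170 (its x) x 220 (its y) x 15 mm high; origin at the centre of its underside on the table, z up, its x away from the robot. The white nest block is held on it by magnets. The block itself is NOT tracked: it lies up to 7 mm off centre in pallet x and in pallet y and is turned up to 0.07 rad, differently each time. Only the pallet's pose is given.
- block_nominal (a point): Point on the pallet where the centre of the block's top would be if the block lay centred (see pallet). Axes of the pallet. The block is 70 (block x) x 120 (block y) x 40 mm high, its top 55 mm above the table. It is rigid, a hard stop: approach at about 10 mm/s and stop by force; it does not shift under loads below 80 N. Grey stripes on its top are only printed.
- face_nominal (a point): Point on the pallet where the middle of the block's long touch face (block x = -35 mm, towards the robot) would be if it lay centred; axes of the pallet. On that face are two painted upright stripes, 12 mm wide, lapping 12 mm over the top edge: blue at block y = +40 mm, yellow at block y = -40 mm.
- end_nominal (a point): Point on the pallet where the middle of the block's end touch face (block y = +60 mm) would be if it lay centred; axes of the pallet. It carries the green stripe, 12 mm wide, upright, at block x = 0, lapping 12 mm over the top edge.
- bore_nominal (a point): Point on the pallet where the mouth of the block's bore would be if the block lay centred; axes of the pallet. The real bore is at block x = +12 mm, y = -22 mm from the block's centre: upright, round, 14 mm diameter, 30 mm deep, blind, chamfered 1.5 mm, mouth 55 mm and floor 25 mm above the table.
- pin_grip (a point): Centre of the head of the setting pin: an orange square head 22 x 22 mm and 30 mm tall (along z), its flats square to this point's x and y. Below it a steel shaft, 12 mm diameter and 55 mm long, with a 3 mm chamfer at the foot, so the pin's foot is 70 mm below this point. 85 mm long in all, about 0.06 to 0.13 kg, z up along the pin. It starts upright in the hole of its blue stand.
- pin_tip (a point): Centre of the lower end of the setting pin's shaft, 70 mm below the centre of its head; same axes.
- stand: Blue block 60 x 60 x 40 mm, fixed on the table, with an upright hole 15.5 mm in diameter and 30 mm deep in the middle of its top, in which the pin stands at the start; its floor is 10 mm above the table. Origin at the centre of its underside. The pin's head starts 25 to 55 mm above the stand's top.
- jar: Small capped sample jar, 56 mm diameter, 75 mm tall, loose; origin at the centre of its underside. Leave alone.
- tray: White shallow tray of sampling sticks, 110 x 170 x 18 mm, loose; origin at the centre of its underside. Leave alone.
- carton: White carton with a blue band, 70 x 100 x 45 mm, loose; origin at the centre of its underside. Leave alone.
There are look-alikes about, which are no part of the job. Of the things that look like the part that bears pin_grip, the smallest one is meant.

How it is judged:
By the outcome, as a careful person would: the job done as asked, in the order asked, and still so for the second after the job is handed in, with the robot touching nothing.
It also fails if it takes over 72 s, if anything falls off the work surface, if the arm or the gripper's body presses on something with over 40 N, if the wrist force passes 120 N, or if a joint passes its speed limit or range.

## Working session

There is one attempt and no reset: what is moved stays moved. The work goes in short steps, Python scripts to look and compute and a shell command to move; the robot and the scene stay as the last step left them, time stands still between calls to the robot, and variables do not carry over. Pictures are saved under pics/ and viewed, and the job is handed in when it is done.

```bash
ls; mkdir -p pics; python3 - <<'E'
from bench import arm
import cv2,numpy as np
s=arm.read_state(); print({k:np.round(v,3).tolist() for k,v in s.items()})
for n in("scene","side","wrist"):
    p=arm.camera_params(n); print(n,np.round(p["mtx"],1).tolist(),np.round(p["R"],3).tolist(),np.round(p["t"],1).tolist())
    im,d=arm.get_image(n); cv2.imwrite(f"pics/{n}0.png",im); np.save(f"pics/{n}0.npy",d)
E
```

```text
pics
{'clock': 0.0, 'joints': [-1.069, 0.386, 0.007, -0.0, -1.194, -0.259], 'joint_vel': [-0.0, 0.001, 0.001, -0.001, 0.001, -0.001], 'joint_efforts': [-0.002, -39.229, 18.84, 4.186, -0.005, -0.0], 'position': [150.24, -606.461, 403.626], 'ee_rot': [-0.121, 0.993, 0.001, -0.0], 'contact_force': [-0.149, -0.054, -0.384], 'wrist_torque': [-0.008, -0.007, 0.005], 'gripper_width': 85.695}
scene [[480.3, 0.0, 317.0], [0.0, 480.3, 238.6], [0.0, 0.0, 1.0]] [[-0.846, 0.534, -0.006], [0.45, 0.707, -0.546], [-0.287, -0.464, -0.838]] [529.1, -232.0, 1157.9]
side [[479.4, 0.0, 321.6], [0.0, 479.4, 248.5], [0.0, 0.0, 1.0]] [[-0.742, -0.67, 0.014], [-0.505, 0.546, -0.668], [0.44, -0.503, -0.744]] [460.1, 377.1, 670.0]
wrist [[371.6, 0.0, 315.4], [0.0, 371.6, 239.2], [0.0, 0.0, 1.0]] [[-0.24, 0.971, 0.002], [0.937, 0.231, 0.263], [0.255, 0.065, -0.965]] [623.3, -35.1, 379.3]
```

View pics/scene0.png

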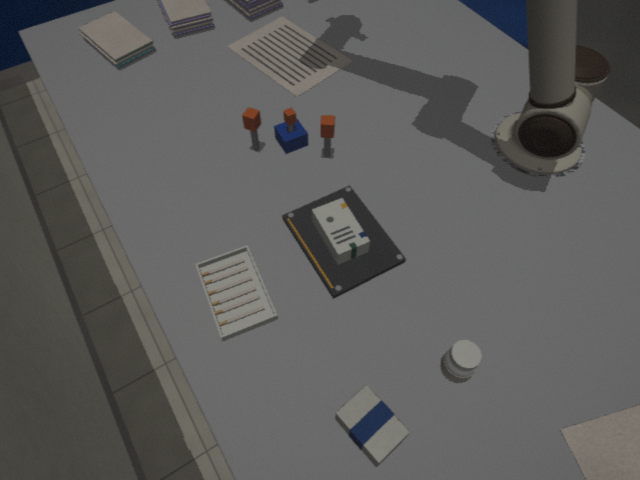

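View pics/side0.png

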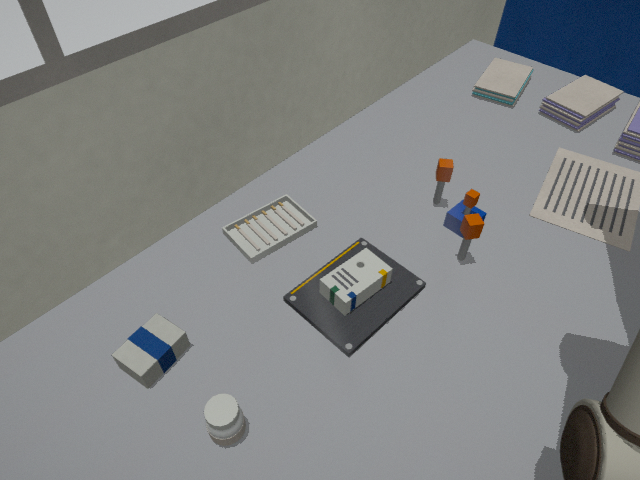

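View pics/wrist0.png

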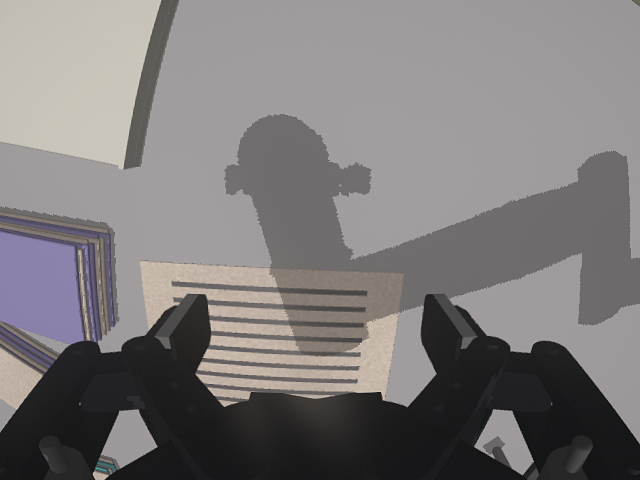

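The scene view shows three orange-headed candidates: (252,119) and (328,127) larger and standing free on the table, and (290,116) smaller and in the blue stand. I choose (290,116) and will check it in a crop. The block and pallet are near (342,238), the tray at (236,290), the jar at (462,358) and the carton at (372,424).

```bash
cat > h.py <<'E'
from bench import arm
import cv2,numpy as np
from scipy.spatial.transform import Rotation as Ro
def rays(n,p,uv):
    uv=np.atleast_2d(np.float64(uv)); K,R,t=p["mtx"],p["R"],p["t"]
    a=(uv-[K[0,2],K[1,2]])/[K[0,0],K[1,1]]
    if n=="wrist":
        r=np.linalg.norm(a,axis=1,keepdims=True); d=np.hstack([a/np.maximum(r,1e-9)*np.sin(r),np.cos(r)])
    else: d=np.hstack([a,np.ones((len(a),1))])
    return -R.T@t, d@R
def plane(n,p,uv,z):
    c,d=rays(n,p,uv); return c+d*((z-c[2])/d[:,2])[:,None]
def tri(obs):
    A=np.zeros((3,3));b=np.zeros(3)
    for n,p,uv in obs:
        c,d=rays(n,p,uv); d=d[0]/np.linalg.norm(d[0]); M=np.eye(3)-np.outer(d,d); A+=M;b+=M@c
    X=np.linalg.solve(A,b); res=[np.linalg.norm(np.cross(X-rays(n,p,uv)[0],rays(n,p,uv)[1][0]/np.linalg.norm(rays(n,p,uv)[1][0]))) for n,p,uv in obs]
    return X,res
def blobs(im,lo,hi,amin=30):
    m=cv2.inRange(cv2.cvtColor(im,cv2.COLOR_BGR2HSV),np.array(lo),np.array(hi))
    n,l,s,c=cv2.connectedComponentsWithStats(m)
    return m,l,[(i,s[i],c[i]) for i in range(1,n) if s[i][4]>=amin]
E
python3 - <<'E'
from h import *
P={n:arm.camera_params(n) for n in("scene","side")}
C={}
for n in P:
    im=cv2.imread(f"pics/{n}0.png")
    m,l,b=blobs(im,(3,170,80),(14,255,255),40); C[n]=b
    for i,s,c in b: print(n,s.tolist(),c.round(1).tolist())
    m,l,b=blobs(im,(108,150,60),(125,255,255),40)
    for i,s,c in b: print(n,"blue",s.tolist(),c.round(1).tolist())
im=cv2.imread("pics/scene0.png")[90:165,230:350]; im2=cv2.imread("pics/side0.png")[140:270,410:510]
a=cv2.resize(im,(800,500),interpolation=2)[:, :400+400]
cv2.imwrite("pics/crop_s.png",a); cv2.imwrite("pics/crop_d.png",cv2.resize(im2,(460,598),interpolation=2))
E
```

```text
scene [244, 109, 14, 10, 96] [250.7, 113.3]
scene [285, 109, 10, 7, 44] [289.0, 112.3]
scene [322, 116, 12, 9, 96] [327.3, 120.1]
scene blue [462, 0, 65, 45, 1477] [504.1, 15.4]
scene blue [275, 120, 32, 22, 326] [289.9, 131.6]
side [437, 159, 16, 22, 169] [443.4, 167.4]
side [465, 192, 15, 16, 125] [470.6, 200.5]
side [465, 215, 19, 24, 223] [472.6, 229.6]
side blue [502, 1, 15, 18, 48] [509.9, 9.8]
side blue [531, 0, 15, 33, 94] [536.5, 12.8]
side blue [566, 0, 24, 16, 109] [576.9, 6.9]
side blue [603, 0, 16, 12, 64] [611.1, 4.3]
side blue [615, 10, 15, 12, 41] [623.2, 15.0]
side blue [509, 19, 36, 24, 144] [524.0, 31.3]
side blue [621, 33, 11, 13, 44] [625.4, 38.0]
side blue [622, 41, 17, 18, 64] [630.0, 49.2]
side blue [553, 42, 11, 14, 40] [558.6, 48.8]
side blue [586, 64, 12, 13, 41] [592.5, 70.4]
side blue [615, 69, 15, 16, 51] [622.6, 76.9]
side blue [626, 68, 14, 12, 43] [631.7, 74.0]
side blue [452, 200, 14, 21, 136] [459.1, 210.6]
```

View pics/crop_s.png

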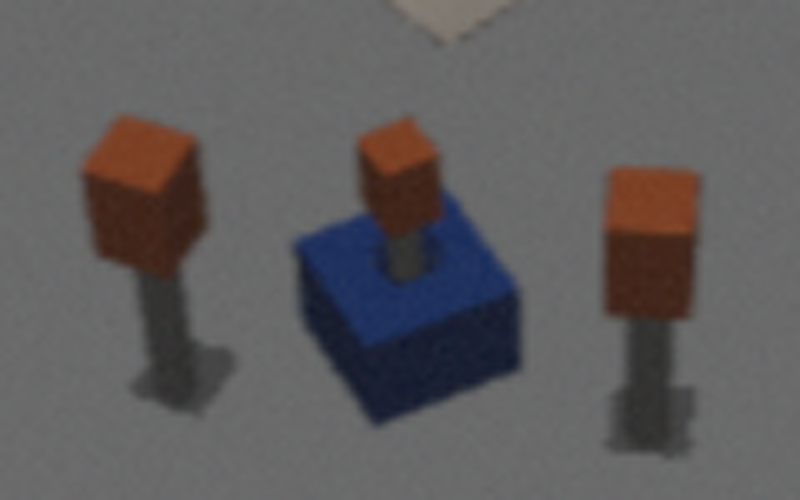

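View pics/crop_d.png

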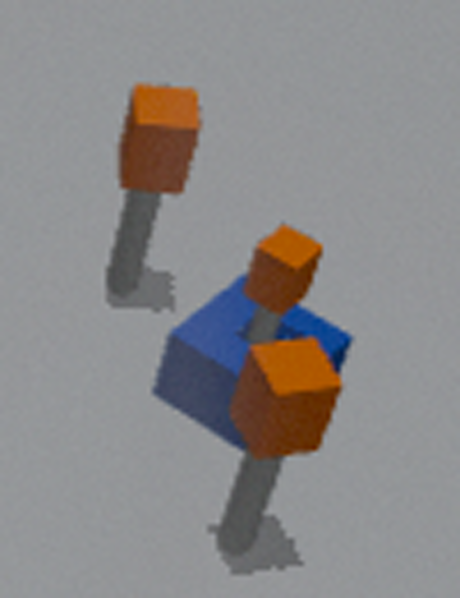

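The crops show the middle head, scene (290,116) and side (470,200), in the blue stand. It is clearly smaller than the two free ones, so it is confirmed as the pin.

```bash
python3 - <<'E'
from h import *
P={n:arm.camera_params(n) for n in("scene","side","wrist")}
for n in P: print(n,"cam at",(-P[n]["R"].T@P[n]["t"]).round(0))
def show(nm,n,px,z):
    X=plane(n,P[n],px,z); print(nm,n,X[:,:2].round(1).tolist(),"c",X.mean(0)[:2].round(1), "edges",[ (round(float(np.linalg.norm(d)),1),round(float(np.degrees(np.arctan2(d[1],d[0]))),1)) for d in (np.roll(X,-1,0)-X)[:,:2]])
s=lambda L:np.array(L)/6.667+[230-.4,90-.4]
d=lambda L:np.array(L)/4.6+[410-.4,140-.4]
show("pin","scene",s([(358,145),(408,118),(438,153),(380,172)]),95)
show("pin","side",d([(284,226),(321,246),(290,270),(258,253)]),95)
show("stand","scene",s([(295,243),(447,190),(520,288),(370,345)]),40)
show("stand","side",d([(245,275),(352,340),(270,395),(172,332)]),40)
show("big L","scene",s([(123,117),(198,137),(157,193),(84,168)]),110)
show("big R","scene",s([(610,170),(700,172),(692,233),(607,231)]),110)
show("bigL foot","scene",s([(180,400)]),0);show("bigR foot","scene",s([(650,445)]),0)
for n in("scene","side"):
    im=cv2.imread(f"pics/{n}0.png")
    x,y=(270,175) if n=="scene" else (275,230)
    cv2.imwrite(f"pics/blk_{n}.png",cv2.resize(im[y:y+130,x:x+160],(800,650),interpolation=2)[:600])
E
```

```text
scene cam at [884. 419. 847.]
side cam at [237. 439. 744.]
wrist cam at [  86. -622.  374.]
pin scene [[507.7, -328.3], [486.6, -330.6], [486.8, -310.3], [508.0, -313.0]] c [ 497.3 -320.5] edges [(21.2, -173.8), (20.3, 89.4), (21.3, -7.1), (15.4, -91.3)]
pin side [[505.5, -332.2], [486.5, -331.5], [488.5, -308.1], [504.7, -308.2]] c [ 496.3 -320. ] edges [(19.1, 178.1), (23.6, 85.1), (16.2, -0.7), (23.9, -87.9)]
stand scene [[524.1, -351.6], [464.9, -345.5], [468.5, -289.6], [526.8, -294.2]] c [ 496.1 -320.2] edges [(59.6, 174.1), (56.1, 86.2), (58.4, -4.5), (57.5, -92.6)]
stand side [[523.7, -353.6], [463.9, -348.5], [473.3, -291.0], [528.1, -296.1]] c [ 497.3 -322.3] edges [(60.0, 175.1), (58.2, 80.7), (55.0, -5.3), (57.6, -94.4)]
big L scene [[574.6, -367.5], [558.1, -345.5], [582.2, -329.3], [597.0, -352.8]] c [ 578.  -348.8] edges [(27.6, 126.8), (29.0, 33.8), (27.7, -57.8), (26.8, -146.5)]
big R scene [[451.1, -258.2], [426.7, -241.4], [444.5, -219.1], [467.3, -234.8]] c [ 447.4 -238.4] edges [(29.7, 145.5), (28.5, 51.4), (27.6, -34.5), (28.4, -124.5)]
bigL foot scene [[580.2, -342.8]] c [ 580.2 -342.8] edges [(0.0, 0.0)]
bigR foot scene [[449.8, -233.7]] c [ 449.8 -233.7] edges [(0.0, 0.0)]
```

View pics/blk_scene.png

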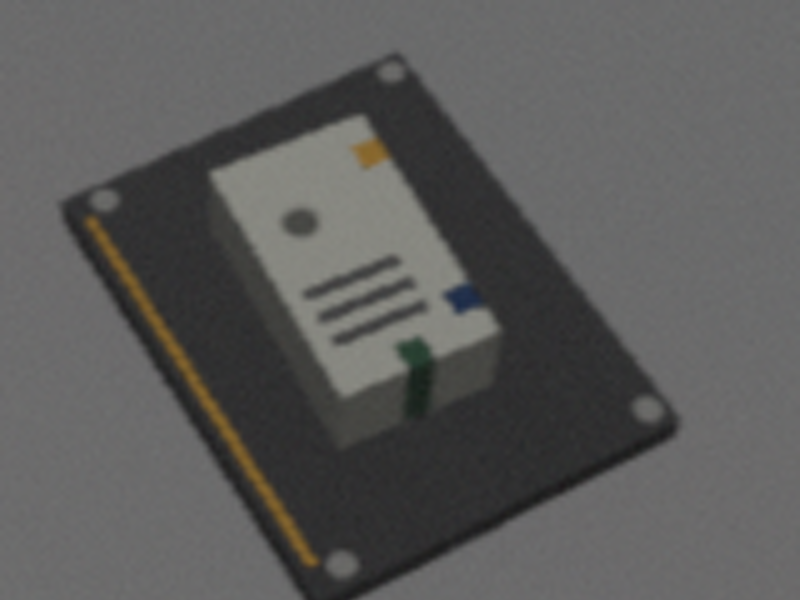

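View pics/blk_side.png

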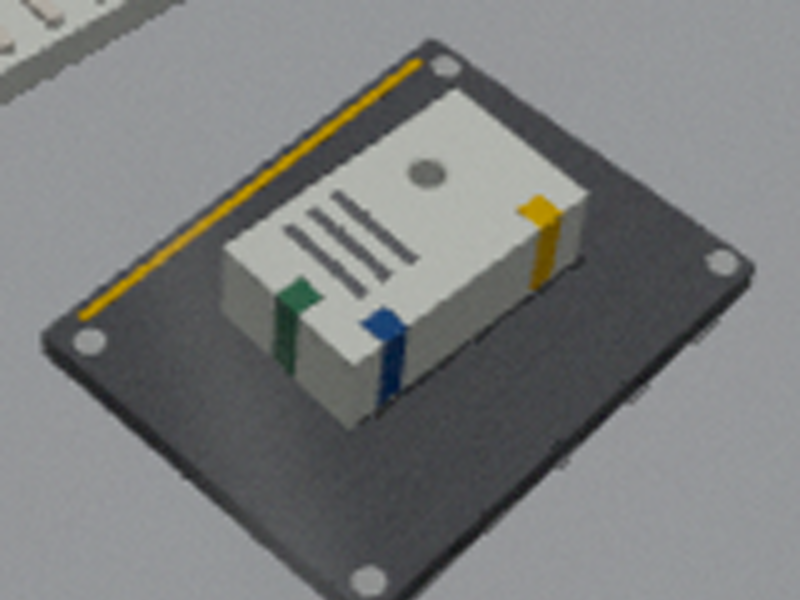

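The crops show the block top corners, the bore at (300,222) in the scene crop and (427,173) in the side crop, and the blue, yellow and green stripes. I'll cast these to positions next.

```bash
python3 - <<'E'
from h import *
P={n:arm.camera_params(n) for n in("scene","side","wrist")}
def show(nm,n,px,z):
    o=np.array((270,175) if n=="scene" else (275,230))-.4
    X=plane(n,P[n],np.array(px)/5+o,z); print(nm,n,X[:,:2].round(1).tolist(),"c",X.mean(0)[:2].round(1), "edges",[ (round(float(np.linalg.norm(d)),1),round(float(np.degrees(np.arctan2(d[1],d[0]))),1)) for d in (np.roll(X,-1,0)-X)[:,:2]])
show("block","scene",[(208,170),(365,115),(502,325),(343,398)],55)
show("block","side",[(455,90),(589,192),(355,364),(223,243)],55)
show("bore","scene",[(300,222)],55);show("bore","side",[(427,173)],55)
show("blueEdge","scene",[(475,300)],55); show("blueEdge","side",[(393,338)],55)
show("yelEdge","scene",[(380,150)],55); show("yelEdge","side",[(551,218)],55)
show("grnEdge","scene",[(421,362)],55); show("grnEdge","side",[(287,301)],55)
show("pallet dots","scene",[(105,201),(391,70),(648,408),(342,565)],15)
show("pallet dots","side",[(446,65),(722,262),(368,581),(90,341)],15)
s=arm.read_state(); R=Ro.from_quat(s["ee_rot"]).as_matrix(); print(R.round(3))
# move from state to above pin
tgt=np.array([496.7,-320.5,330]); print("shift",(R.T@(tgt-s["position"])).round(1))
E
```

```text
block scene [[583.8, -88.0], [513.6, -77.0], [526.4, 38.4], [597.6, 32.7]] c [555.4 -23.5] edges [(71.0, 171.1), (116.1, 83.6), (71.4, -4.5), (121.5, -96.6)]
block side [[583.9, -86.2], [515.0, -80.0], [528.8, 39.3], [599.2, 30.7]] c [556.7 -24. ] edges [(69.2, 174.9), (120.1, 83.4), (71.0, -7.0), (117.9, -97.5)]
bore scene [[566.2, -45.8]] c [566.2 -45.8] edges [(0.0, 0.0)]
bore side [[565.4, -46.1]] c [565.4 -46.1] edges [(0.0, 0.0)]
blueEdge scene [[528.6, 23.1]] c [528.6  23.1] edges [(0.0, 0.0)]
blueEdge side [[526.1, 21.6]] c [526.1  21.6] edges [(0.0, 0.0)]
yelEdge scene [[518.5, -58.6]] c [518.5 -58.6] edges [(0.0, 0.0)]
yelEdge side [[517.9, -60.3]] c [517.9 -60.3] edges [(0.0, 0.0)]
grnEdge scene [[563.0, 35.4]] c [563.   35.4] edges [(0.0, 0.0)]
grnEdge side [[564.5, 34.7]] c [564.5  34.7] edges [(0.0, 0.0)]
pallet dots scene [[614.4, -123.3], [471.1, -116.8], [482.1, 83.1], [625.4, 76.0]] c [548.2 -20.2] edges [(143.5, 177.4), (200.3, 86.8), (143.5, -2.9), (199.6, -93.2)]
pallet dots side [[615.5, -125.0], [472.4, -116.7], [483.2, 83.2], [625.4, 75.2]] c [549.1 -20.8] edges [(143.3, 176.7), (200.2, 86.9), (142.5, -3.2), (200.5, -92.8)]
[[-0.971 -0.24  -0.001]
 [-0.24   0.971  0.002]
 [ 0.     0.002 -1.   ]]
shift [-405.   194.3   74.1]
```

```bash
python3 -m jog '[[[-50,24,0,4],[-110,53,5,8],[-170,82,10,12],[-230,110,15,16],[-280,134,20,19]]]' 60
```

```text
clock: 0.78
position: [386.7, -411.2, 384.4]
ee_rot: [0.045, 0.999, 0.001, -0.0]
contact_force: [0.3, -0.9, -0.4]
gripper_width: 60.0
```

```bash
python3 - <<'E'
from h import *
s=arm.read_state(); R=Ro.from_quat(s["ee_rot"]).as_matrix(); print(R.round(3), s["position"].round(1) if hasattr(s["position"],'round') else s["position"])
print("shift",(R.T@(np.array([496.7,-320.5,345])-s["position"])).round(1))
E
```

```text
[[-0.996  0.091 -0.   ]
 [ 0.091  0.996  0.002]
 [ 0.001  0.002 -1.   ]] [ 386.7 -411.2  384.4]
shift [-101.4  100.3   39.5]
```

```bash
python3 -m jog '[[[-35,35,10,0],[-70,70,20,0],[-101,100,34,0],[-101,100,39,0],[-101,100,39,0]]]' && python3 - <<'E'
from h import *
p=arm.camera_params("wrist"); im,d=arm.get_image("wrist"); cv2.imwrite("pics/w1.png",im); np.save("pics/w1.npy",d)
np.savez("pics/w1p.npz",**{k:np.array(v) for k,v in p.items()})
s=arm.read_state(); print(s["position"],s["ee_rot"])
K,R,t=p["mtx"],p["R"],p["t"]
print("cam",(-R.T@t).round(1))
m,l,b=blobs(im,(3,170,60),(14,255,255),60)
for i,st,c in b: print(st.tolist(),c.round(1))
E
```

```text
clock: 1.4
position: [496.0, -320.8, 344.8]
ee_rot: [0.045, 0.999, 0.001, -0.001]
contact_force: [0.0, -0.1, 0.1]
gripper_width: 59.8
[ 495.78414833 -321.18452395  345.37054653] [ 4.56907618e-02  9.98955099e-01  8.13925253e-04 -6.34570876e-04]
cam [ 429.9 -313.9  314.9]
[407, 135, 78, 68, 2647] [445.6 165.6]
[294, 226, 35, 43, 1218] [311.8 249.5]
[258, 360, 59, 36, 1260] [286.  380.1]
```

View pics/w1.png

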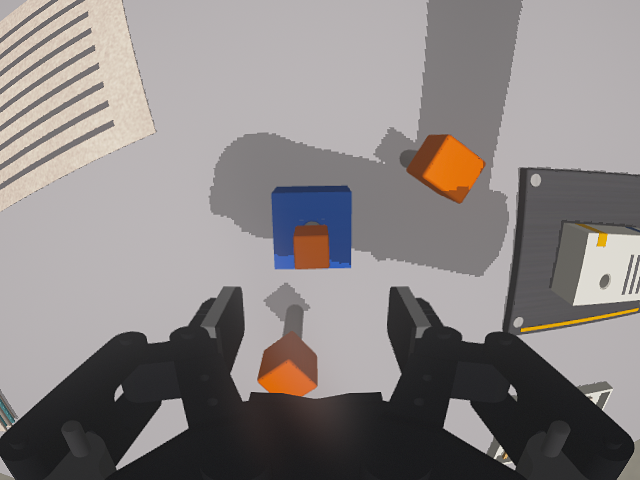

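The wrist view shows the small head at (312,249) in the stand at (312,228), square to the jaws. The large look-alikes are at (446,166) and (286,380). I'll crop it for corners.

```bash
python3 - <<'E'
from h import *
im=cv2.imread("pics/w1.png"); cv2.imwrite("pics/w1c.png",cv2.resize(im[175:280,255:370],None,fx=5.5,fy=5.5,interpolation=2))
E
```

```text
(no output)
```

View pics/w1c.png

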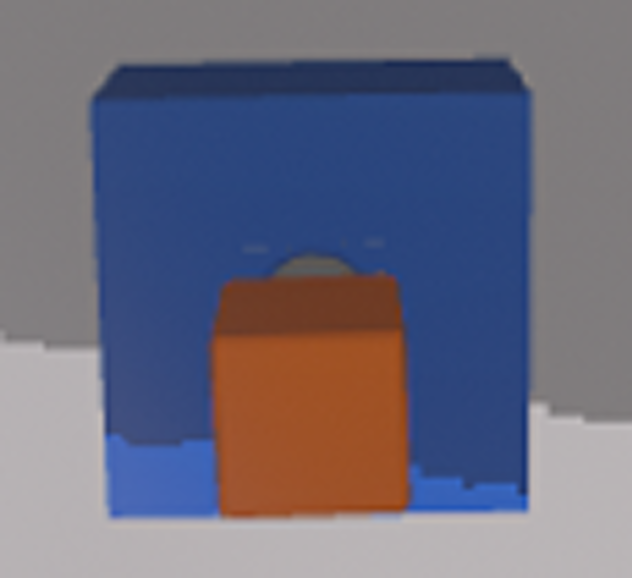

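```bash
python3 - <<'E'
from h import *
p=dict(np.load("pics/w1p.npz"))
o=np.array([255,175])-.4
def show(nm,px,z):
    X=plane("wrist",p,np.array(px)/5.5+o,z); print(nm,X[:,:2].round(1).tolist(),"c",X.mean(0)[:2].round(1),[(round(float(np.linalg.norm(d)),1),round(float(np.degrees(np.arctan2(d[1],d[0]))),1)) for d in (np.roll(X,-1,0)-X)[:,:2]])
for z in(92,95,98): show("head",[(213,337),(405,330),(411,510),(218,516)],z)
show("stand",[(93,99),(531,92),(530,512),(108,518)],40)
s=arm.read_state(); R=Ro.from_quat(s["ee_rot"]).as_matrix()
print(R.round(4).tolist()); 
for t in([496.8,-320.8,250],): print((R.T@(np.array(t)-s["position"])).round(1))
d=np.load("pics/w1.npy"); print("depth top", d[252:262,300:322].mean())
c,dd=rays("wrist",p,[(311,257)]); print((c+dd*d[257,311]).round(1), (c+dd*d[257,311]/(p["R"]@dd[0])[2]).round(1))
E
```

```text
head [[486.6, -332.3], [487.8, -310.7], [509.2, -311.7], [507.9, -334.0]] c [ 497.9 -322.2] [(21.7, 86.9), (21.5, -2.8), (22.3, -93.3), (21.4, 175.4)]
head [[485.8, -332.1], [487.0, -310.7], [508.2, -311.8], [506.9, -333.8]] c [ 497.  -322.1] [(21.4, 86.9), (21.2, -2.8), (22.0, -93.3), (21.1, 175.4)]
head [[485.1, -331.8], [486.2, -310.8], [507.1, -311.8], [505.8, -333.5]] c [ 496.1 -322. ] [(21.1, 86.9), (20.9, -2.8), (21.7, -93.3), (20.8, 175.4)]
stand [[465.0, -349.5], [469.5, -290.1], [529.6, -294.3], [525.1, -354.5]] c [ 497.3 -322.1] [(59.5, 85.7), (60.3, -4.0), (60.4, -94.3), (60.3, 175.2)]
[[-0.9958, 0.0913, -0.0012], [0.0913, 0.9958, 0.0017], [0.0013, 0.0016, -1.0]]
[-1.1  0.3 95.4]
depth top 230.01097
[[ 500.3 -322.6   95. ]] [[ 500.4 -322.6   94.7]]
```

```bash
python3 -m jog '[[[-1,-0.3,25,-2],[-1,-0.3,50,-2],[-1,-0.3,75,-2],[-1,-0.3,100,-2],[-1,-0.3,109,-2]]]' 60; python3 -m jog '[[[0,0,0,0],[0,0,0,0],[0,0,0,0],[0,0,0,0],[0,0,0,0]]]' 10
```

```text
clock: 2.08
position: [495.4, -322.3, 235.6]
ee_rot: [0.029, 1.0, 0.001, -0.002]
contact_force: [-0.8, -0.1, 0.2]
gripper_width: 60.1
clock: 2.7
position: [495.9, -322.6, 236.9]
ee_rot: [0.029, 1.0, 0.0, -0.0]
contact_force: [-2.0, -1.7, 4.2]
gripper_width: 21.2
```

```bash
python3 -m jog '[[[0,0,-12,0],[0,0,-24,0],[0,0,-40,0],[0,0,-60,0],[0,0,-75,0]]]';python3 -m jog '[[[0,0,0,0],[0,0,0,0],[0,0,0,0],[0,0,0,0],[0,0,0,0]]]'; python3 - <<'E'
from h import *
im,d=arm.get_image("wrist"); cv2.imwrite("pics/w2.png",im)
im,d=arm.get_image("side"); cv2.imwrite("pics/s2.png",cv2.resize(im[120:300,380:560],(600,600),interpolation=2))
s=arm.read_state(); print({k:np.round(s[k],2).tolist() for k in("position","contact_force","wrist_torque","gripper_width","joints")}, np.round(s["ee_rot"],4))
E
```

```text
clock: 3.32
position: [496.0, -322.6, 313.5]
ee_rot: [0.029, 1.0, 0.0, 0.0]
contact_force: [0.2, 0.0, -0.9]
gripper_width: 21.4
clock: 3.95
position: [496.1, -322.6, 313.1]
ee_rot: [0.029, 1.0, 0.0, -0.0]
contact_force: [-0.2, 0.6, -0.9]
gripper_width: 21.2
{'position': [496.08, -322.63, 313.36], 'contact_force': [-0.4, -0.01, -0.85], 'wrist_torque': [0.0, -0.01, -0.01], 'gripper_width': 21.0, 'joints': [-0.3, 0.41, -0.2, -0.0, -0.96, -1.32]} [2.890e-02 9.996e-01 2.000e-04 1.000e-04]
```

View pics/w2.png

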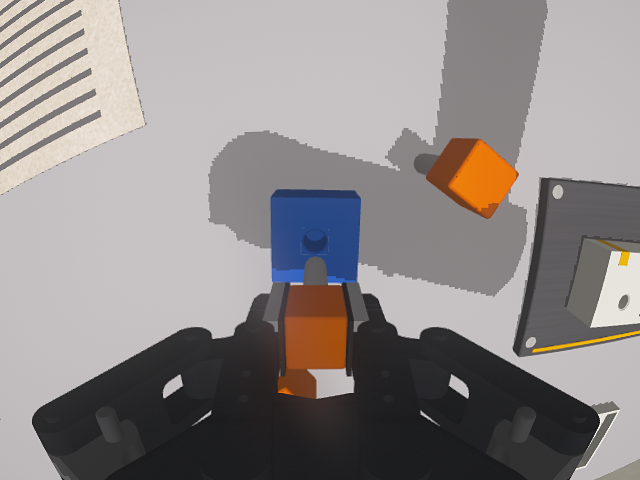

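View pics/s2.png

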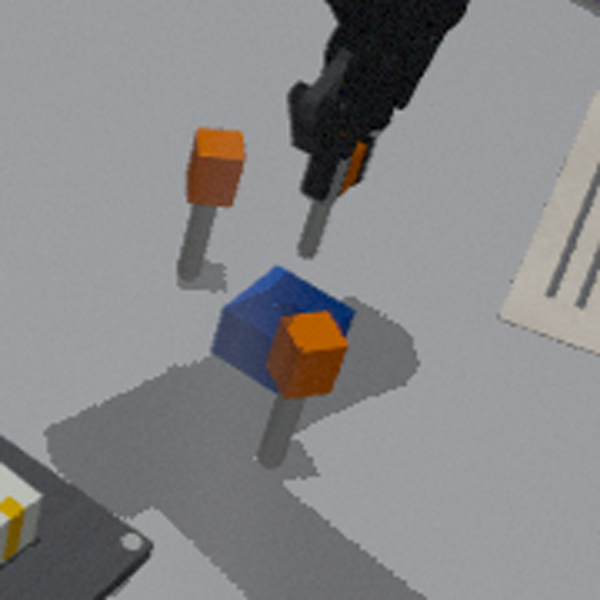

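The wrist picture shows the head square between the pads at (315,325), with the stand hole empty at (315,240). The side view shows the shaft upright below the fingers at crop (312,225). Next I'll go over to the blue mark.

```bash
python3 -m jog '[[[-6,40,-5,0],[-6,95,-5,1],[-2,155,-5,2],[2,215,-5,3],[4,270,-5,3.2]]]'; python3 - <<'E'
from h import *
s=arm.read_state(); R=Ro.from_quat(s["ee_rot"]).as_matrix(); print(R.round(4).tolist(), np.array(s["position"]).round(1))
print((R.T@(np.array([512,22.1,313])-s["position"])).round(1))
E
```

```text
clock: 4.68
position: [507.4, -50.9, 318.8]
ee_rot: [0.057, 0.998, 0.0, 0.0]
contact_force: [1.0, 0.5, -1.5]
gripper_width: 21.2
[[-0.9936, 0.1131, 0.0009], [0.1131, 0.9936, 0.0006], [-0.0008, 0.0007, -1.0]] [507.4 -50.9 318.8]
[ 3.7 73.1  5.8]
```

```bash
python3 -m jog '[[[5,30,0,0],[5,60,0,0],[5,73,0,0],[5,73,0,0],[5,73,0,0]]]'; python3 - <<'E'
from h import *
im,d=arm.get_image("wrist"); cv2.imwrite("pics/w3.png",im)
p=arm.camera_params("wrist");np.savez("pics/w3p.npz",**{k:np.array(v) for k,v in p.items()})
im,d=arm.get_image("side"); cv2.imwrite("pics/s3.png",im)
E
```

```text
clock: 5.3
position: [510.6, 21.4, 318.7]
ee_rot: [0.057, 0.998, 0.0, 0.0]
contact_force: [-0.3, -0.4, -1.6]
gripper_width: 21.0
```

View pics/w3.png

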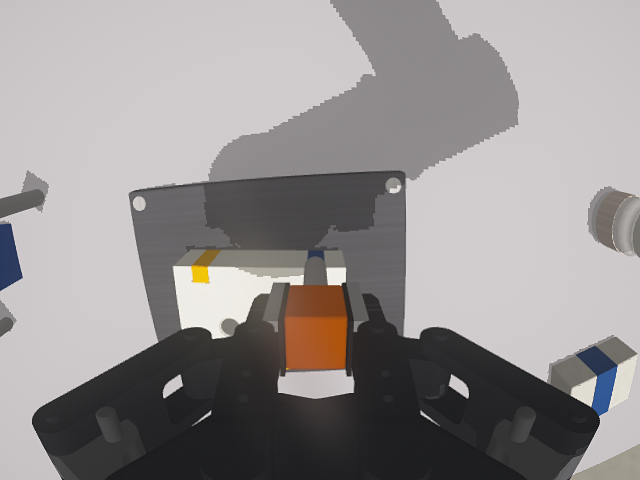

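View pics/s3.png

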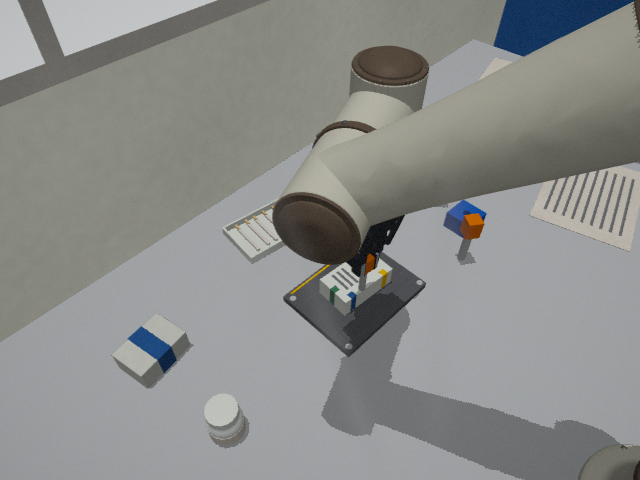

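The wrist view shows the foot at (316,262), laterally on the blue stripe at (316,255). The yellow stripe is at (203,265). I'll cross-check the face position from this view.

```bash
python3 - <<'E'
from h import *
p=dict(np.load("pics/w3p.npz"))
for nm,px,z in (("corner-y",(175,266),55),("yel edge",(202,266.5),55),("yel foot",(208,249),15),("corner+y",(345.5,267),55),("blue foot",(316,250),15),("face foot corner-y",(190,249),15),("palletdots",(139,204),15),("pd2",(393,186),15)):
    print(nm,plane("wrist",p,[px],z)[0].round(1))
im=cv2.imread("pics/w3.png"); cv2.imwrite("pics/w3c.png",cv2.resize(im[235:300,165:365],None,fx=4,fy=4,interpolation=2))
E
```

```text
corner-y [516.3 -77.4  55. ]
yel edge [518.6 -57.2  55. ]
yel foot [517.3 -64.   15. ]
corner+y [529.6  40.3  55. ]
blue foot [527.7  20.8  15. ]
face foot corner-y [515.6 -79.3  15. ]
palletdots [ 473.5 -116.6   15. ]
pd2 [484.6  83.9  15. ]
```

View pics/w3c.png

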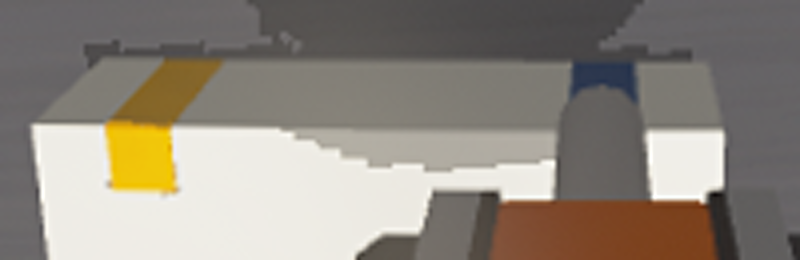

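```bash
python3 -m jog '[[[0,0,20,0],[0,0,40,0],[0,0,55,0],[0,0,64,0],[0,0,66,0]]]'; python3 -m jog '[[[-1,0,0,0],[-2,0,0,0],[-3,0,0,0],[-4,0,0,0],[-5,0,0,0]]]'
```

```text
clock: 6.02
position: [510.7, 21.1, 252.3]
ee_rot: [0.057, 0.998, 0.0, -0.0]
contact_force: [-0.4, -0.6, -0.5]
gripper_width: 21.4
clock: 6.65
position: [515.7, 20.6, 252.4]
ee_rot: [0.057, 0.998, 0.0, -0.0]
contact_force: [-0.2, 0.6, -1.7]
gripper_width: 21.2
```

```bash
python3 -m jog '[[[-0.5,0,0,0],[-1,0,0,0],[-1.5,0,0,0],[-2,0,0,0],[-2,0,0,0]]]'
```

```text
clock: 7.28
position: [517.7, 20.4, 252.4]
ee_rot: [0.057, 0.998, 0.0, -0.0]
contact_force: [-0.3, 0.6, -1.8]
gripper_width: 21.3
```

```bash
python3 -m jog '[[[-0.4,0,0,0],[-0.8,0,0,0],[-1.2,0,0,0],[-1.2,0,0,0],[-1.2,0,0,0]]]'
```

```text
clock: 7.9
position: [518.9, 20.2, 252.4]
ee_rot: [0.057, 0.998, 0.0, -0.0]
contact_force: [0.1, 0.6, -0.9]
gripper_width: 21.0
```

```bash
python3 -m jog '[[[-0.4,0,0,0],[-0.8,0,0,0],[-1,0,0,0],[-1,0,0,0],[-1,0,0,0]]]'
```

```text
clock: 8.52
position: [519.7, 20.1, 252.3]
ee_rot: [0.057, 0.998, 0.0, -0.0]
contact_force: [-1.4, 0.6, -0.5]
gripper_width: 21.3
```

```bash
python3 -m jog '[[[-0.4,0,0,0],[-0.4,0,0,0],[-0.4,0,0,0],[-0.4,0,0,0],[-0.4,0,0,0]]]'; python3 -c "
from bench import arm
s=arm.read_state();print(s['position'],s['contact_force'],s['wrist_torque'])"
```

```text
clock: 9.15
position: [519.9, 20.0, 252.2]
ee_rot: [0.058, 0.998, -0.0, -0.001]
contact_force: [-3.5, 1.2, 0.1]
gripper_width: 21.1
[519.93094068  20.00297752 252.23479   ] [-3.45260108  1.21090185  0.13982908] [ 0.42314023  0.83184331 -0.02968386]
```

```bash
python3 -m jog '[[[-0.5,0,0,0],[-0.5,0,0,0],[-0.5,0,0,0],[-0.5,0,0,0],[-0.5,0,0,0]]]'; python3 -c "
from bench import arm
for i in range(3):
  s=arm.read_state();print(s['position'],s['contact_force'],s['ee_rot'],s['wrist_torque'])"
```

```text
clock: 9.78
position: [520.2, 19.9, 252.2]
ee_rot: [0.058, 0.998, -0.0, -0.001]
contact_force: [-4.0, 2.5, 2.0]
gripper_width: 21.3
[520.21164554  19.94002158 252.16023869] [-3.95222131  2.51289309  2.04280355] [ 5.75612780e-02  9.98341477e-01 -1.52989381e-04 -9.85246271e-04] [0.68227742 1.51452397 0.07431841]
[520.21164554  19.94002158 252.16023869] [-3.95222131  2.51289309  2.04280355] [ 5.75612780e-02  9.98341477e-01 -1.52989381e-04 -9.85246271e-04] [0.68227742 1.51452397 0.07431841]
[520.21164554  19.94002158 252.16023869] [-3.95222131  2.51289309  2.04280355] [ 5.75612780e-02  9.98341477e-01 -1.52989381e-04 -9.85246271e-04] [0.68227742 1.51452397 0.07431841]
```

```bash
python3 -m jog '[[[2,0,0,0],[4,0,0,0],[5,0,0,0],[5,0,0,0],[5,0,0,0]]]'; python3 -m jog '[[[0,-15,0,0],[0,-35,0,0],[0,-55,0,0],[0,-75,0,0],[0,-79.5,0,0]]]';  python3 -m jog '[[[-0.5,0,0,0],[-1,0,0,0],[-1.5,0,0,0],[-2,0,0,0],[-2,0,0,0]]]'
```

```text
clock: 10.4
position: [515.4, 20.5, 252.2]
ee_rot: [0.058, 0.998, -0.0, -0.001]
contact_force: [-0.0, -0.5, -2.3]
gripper_width: 21.4
clock: 11.02
position: [505.7, -60.5, 252.2]
ee_rot: [0.059, 0.998, -0.0, -0.001]
contact_force: [0.2, 0.2, -1.3]
gripper_width: 21.2
clock: 11.65
position: [507.7, -60.5, 252.2]
ee_rot: [0.059, 0.998, -0.0, -0.001]
contact_force: [0.3, -0.5, -0.4]
gripper_width: 21.4
```

```bash
python3 -m jog '[[[-0.4,0.5,0,0],[-0.8,1,0,0],[-1.2,1,0,0],[-1.5,1,0,0],[-1.5,1,0,0]]]'
```

```text
clock: 12.28
position: [509.4, -59.7, 252.1]
ee_rot: [0.059, 0.998, -0.0, -0.001]
contact_force: [0.2, -0.5, -0.4]
gripper_width: 21.0
```

```bash
python3 -m jog '[[[-0.3,0,0,0],[-0.6,0,0,0],[-0.8,0,0,0],[-0.8,0,0,0],[-0.8,0,0,0]]]'; python3 -c "
from bench import arm
s=arm.read_state();print(s['position'],s['contact_force'],s['ee_rot'],s['wrist_torque'])"
```

```text
clock: 12.9
position: [510.1, -59.8, 252.1]
ee_rot: [0.059, 0.998, -0.0, -0.001]
contact_force: [0.9, -0.9, -1.2]
gripper_width: 20.8
[510.14936568 -59.76711447 252.11294742] [ 0.92780456 -0.92911761 -1.20825305] [ 5.86870832e-02  9.98275888e-01 -1.75293074e-04 -1.02295389e-03] [-0.03168364  0.05476025 -0.05952076]
```

```bash
python3 -m jog '[[[-0.3,0,0,0],[-0.6,0,0,0],[-0.6,0,0,0],[-0.6,0,0,0],[-0.6,0,0,0]]]'; python3 -c "
from bench import arm
s=arm.read_state();print(s['position'],s['contact_force'],s['ee_rot'],s['wrist_torque'])"
```

```text
clock: 13.52
position: [510.6, -59.8, 252.1]
ee_rot: [0.059, 0.998, -0.0, -0.001]
contact_force: [-1.4, -0.1, -0.3]
gripper_width: 21.0
[510.61633352 -59.84509712 252.07787478] [-1.35634228 -0.13622303 -0.29341282] [ 5.87252924e-02  9.98273424e-01 -1.66281459e-04 -1.21822459e-03] [ 0.05421538  0.22169324 -0.01605451]
```

```bash
python3 -m jog '[[[-0.5,0,0,0],[-0.5,0,0,0],[-0.5,0,0,0],[-0.5,0,0,0],[-0.5,0,0,0]]]'; python3 -c "
from bench import arm
s=arm.read_state();print(s['position'],s['contact_force'],s['ee_rot'],s['wrist_torque'])"; python3 -m jog '[[[-0.4,0,0,0],[-0.4,0,0,0],[-0.4,0,0,0],[-0.4,0,0,0],[-0.4,0,0,0]]]'; python3 -c "
from bench import arm
s=arm.read_state();print(s['position'],s['contact_force'],s['ee_rot'],s['wrist_torque'])"
```

```text
clock: 14.15
position: [510.9, -59.9, 252.0]
ee_rot: [0.059, 0.998, -0.0, -0.002]
contact_force: [-2.3, 1.9, 0.3]
gripper_width: 21.0
[510.91153404 -59.91990573 252.00146516] [-2.28406772  1.89340199  0.34777558] [ 5.87754863e-02  9.98269978e-01 -2.05956173e-04 -1.56568683e-03] [0.28717392 0.81107553 0.0174282 ]
clock: 14.78
position: [511.1, -60.0, 251.9]
ee_rot: [0.059, 0.998, -0.0, -0.002]
contact_force: [-3.5, 1.6, 1.8]
gripper_width: 21.3
[511.09470972 -59.96492484 251.92881619] [-3.48980463  1.61495015  1.8478019 ] [ 5.88226802e-02  9.98266584e-01 -2.32517324e-04 -1.91442443e-03] [0.4980824  1.24889375 0.01298629]
```

```bash
python3 -m jog '[[[2,0,0,0],[4,0,0,0],[6,0,0,0],[7,0,0,0],[7,0,0,0]]]'; python3 -m jog '[[[0,20,0,0],[0,45,0,0],[0,70,0,0],[0,95,0,0],[0,117,0,0]]]'; python3 -c "
from bench import arm
s=arm.read_state();print(s['position'],s['contact_force'],s['ee_rot'],s['wrist_torque'])"
```

```text
clock: 15.4
position: [504.2, -59.1, 252.0]
ee_rot: [0.059, 0.998, -0.0, -0.002]
contact_force: [0.1, 0.8, -1.5]
gripper_width: 20.9
clock: 16.02
position: [518.1, 58.0, 252.0]
ee_rot: [0.059, 0.998, -0.0, -0.001]
contact_force: [0.4, 0.3, -1.4]
gripper_width: 20.9
[518.13617478  57.99347768 251.9881132 ] [ 0.40782947  0.32909933 -1.38083144] [ 5.85694555e-02  9.98282237e-01 -1.63669528e-04 -1.47194056e-03] [-0.03428813 -0.0437297  -0.06545107]
```

```bash
python3 -m jog '[[[-12,0,0,0],[-26,0,0,0],[-38,0,0,0],[-47,0,0,0],[-47,0,0,0]]]'; python3 -m jog '[[[0,-1,0,0],[0,-2,0,0],[0,-3,0,0],[0,-4,0,0],[0,-5,0,0]]]'; python3 - <<'E'
from h import *
im,d=arm.get_image("wrist"); cv2.imwrite("pics/w4.png",im)
im,d=arm.get_image("scene"); cv2.imwrite("pics/sc4.png",cv2.resize(im[175:275,270:430],(800,500),interpolation=2))
E
```

```text
clock: 16.65
position: [565.4, 51.9, 251.6]
ee_rot: [0.059, 0.998, -0.0, -0.002]
contact_force: [0.2, 0.4, -0.6]
gripper_width: 21.0
clock: 17.27
position: [564.8, 47.0, 251.7]
ee_rot: [0.059, 0.998, -0.0, -0.001]
contact_force: [0.5, 0.4, -0.7]
gripper_width: 21.4
```

View pics/w4.png

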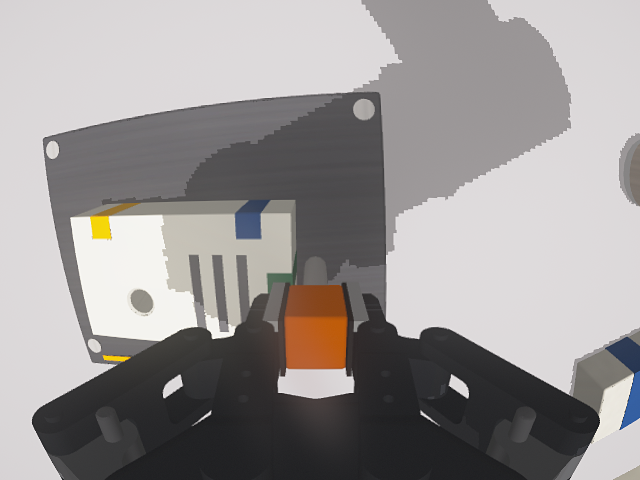

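View pics/sc4.png

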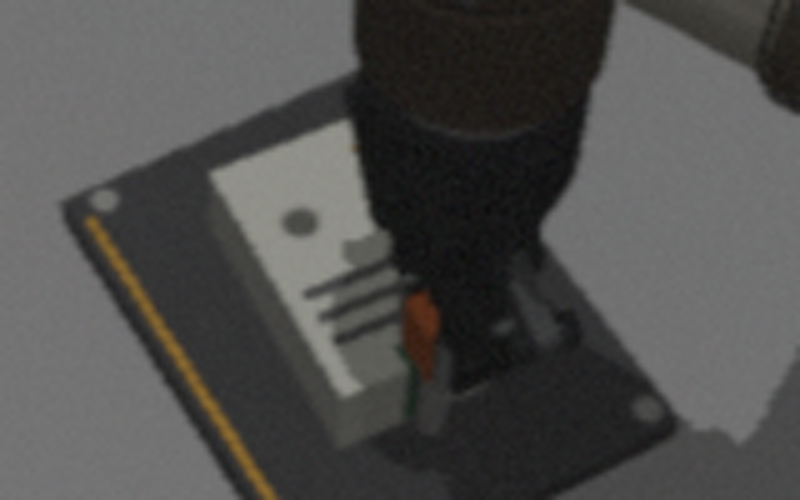

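The wrist view shows the shaft at (315,270) just off the end face by the green stripe at (281,280). The scene crop shows it beside the stripe with a small gap. The carton and jar are clear. I'll approach now.

```bash
python3 -m jog '[[[0,-0.8,0,0],[0,-1.6,0,0],[0,-2.4,0,0],[0,-3,0,0],[0,-3,0,0]]]'; python3 -c "
from bench import arm
s=arm.read_state();print(s['position'],s['contact_force'],s['ee_rot'],s['wrist_torque'])"
```

```text
clock: 18.0
position: [564.4, 43.9, 251.6]
ee_rot: [0.059, 0.998, -0.0, -0.002]
contact_force: [-0.2, -0.2, -1.3]
gripper_width: 21.0
[564.42873053  43.90374198 251.62152972] [-0.24646498 -0.19045801 -1.2789315 ] [ 5.92297240e-02  9.98243159e-01 -1.79598531e-04 -1.55022245e-03] [ 0.02259242 -0.02784575 -0.00106735]
```

```bash
python3 -m jog '[[[0,-0.4,0,0],[0,-0.8,0,0],[0,-1,0,0],[0,-1,0,0],[0,-1,0,0]]]'; python3 -c "
from bench import arm
s=arm.read_state();print(s['position'],s['contact_force'],s['ee_rot'],s['wrist_torque'])"
```

```text
clock: 18.62
position: [564.3, 42.9, 251.6]
ee_rot: [0.059, 0.998, -0.0, -0.002]
contact_force: [-0.2, -0.7, -1.4]
gripper_width: 21.3
[564.30867674  42.89844451 251.62273746] [-0.19180281 -0.71056737 -1.41930297] [ 5.92420182e-02  9.98242458e-01 -1.87630313e-04 -1.53073203e-03] [ 0.0013682  -0.00231683 -0.02851709]
```

```bash
python3 -m jog '[[[0,-0.4,0,0],[0,-0.7,0,0],[0,-0.7,0,0],[0,-0.7,0,0],[0,-0.7,0,0]]]'; python3 -c "
from bench import arm
s=arm.read_state();print(s['position'],s['contact_force'],s['ee_rot'],s['wrist_torque'])"
```

```text
clock: 19.25
position: [564.2, 42.2, 251.6]
ee_rot: [0.059, 0.998, -0.0, -0.002]
contact_force: [0.4, -0.3, -1.1]
gripper_width: 21.2
[564.23720695  42.22146914 251.64124287] [ 0.43987925 -0.34236493 -1.11000781] [ 5.92548344e-02  9.98241742e-01 -1.59861736e-04 -1.50470877e-03] [-0.0750687  -0.03597185  0.02007689]
```

```bash
python3 -m jog '[[[0,-0.3,0,0],[0,-0.5,0,0],[0,-0.5,0,0],[0,-0.5,0,0],[0,-0.5,0,0]]]'; python3 -c "
from bench import arm
s=arm.read_state();print(s['position'],s['contact_force'],s['ee_rot'],s['wrist_torque'])"
```

```text
clock: 19.88
position: [564.2, 41.8, 251.6]
ee_rot: [0.059, 0.998, -0.0, -0.001]
contact_force: [0.6, 1.1, -0.9]
gripper_width: 21.1
[564.18598791  41.75077068 251.63098355] [ 0.59766653  1.05541197 -0.8503746 ] [ 5.92524530e-02  9.98241929e-01 -1.16468685e-04 -1.47769569e-03] [0.25249643 0.04916979 0.02599983]
```

```bash
python3 -m jog '[[[0,-0.5,0,0],[0,-0.5,0,0],[0,-0.5,0,0],[0,-0.5,0,0],[0,-0.5,0,0]]]'; python3 -c "
from bench import arm
s=arm.read_state();print(s['position'],s['contact_force'],s['ee_rot'],s['wrist_torque'])"; python3 -m jog '[[[0,-0.4,0,0],[0,-0.4,0,0],[0,-0.4,0,0],[0,-0.4,0,0],[0,-0.4,0,0]]]'; python3 -c "
from bench import arm
s=arm.read_state();print(s['position'],s['contact_force'],s['ee_rot'],s['wrist_torque'])"
```

```text
clock: 20.5
position: [564.2, 41.5, 251.7]
ee_rot: [0.059, 0.998, 0.0, -0.001]
contact_force: [-1.7, 4.0, -0.7]
gripper_width: 21.2
[564.17997181  41.49750345 251.6651111 ] [-1.72069112  3.97395122 -0.71874216] [ 5.92052627e-02  9.98244944e-01  8.17742371e-05 -1.32732402e-03] [1.31216568 0.21334197 0.04308845]
clock: 21.12
position: [564.1, 41.3, 251.7]
ee_rot: [0.059, 0.998, 0.0, -0.001]
contact_force: [-1.1, 5.4, -1.1]
gripper_width: 21.0
[564.11969682  41.32634204 251.68213997] [-1.13491442  5.37392709 -1.12647565] [ 5.92451196e-02  9.98242688e-01  3.41441934e-04 -1.19775213e-03] [1.74236326 0.24749678 0.02571817]
```

```bash
python3 -m jog '[[[0,2,0,0],[0,4,0,0],[0,6,-5,0],[0,6,-20,0],[0,6,-45,0]]]'; cat > go.py <<'E'
from h import *
s=arm.read_state(); R=Ro.from_quat(s["ee_rot"]).as_matrix(); p=np.array(s["position"])
tip=p+R[:,2]*205
print("pos",p.round(2),"tip",tip.round(2),"z",R[:,2].round(4),"yaw",np.degrees(np.arctan2(R[0,1],R[1,1])).round(2),"F",np.round(s["contact_force"],1),"T",np.round(s["wrist_torque"],2),"w",s["gripper_width"].__round__(1))
d=np.array([564.92,-46.99,tip[2]])-tip
print("shift tool",(R.T@d).round(2))
E
python3 go.py
```

```text
clock: 21.75
position: [564.8, 47.1, 297.4]
ee_rot: [0.059, 0.998, -0.0, -0.002]
contact_force: [0.1, -0.3, -0.8]
gripper_width: 21.0
pos [564.83  47.11 297.42] tip [564.09  47.13  92.42] z [-3.6e-03  1.0e-04 -1.0e+00] yaw 6.79 F [ 0.1 -0.3 -0.8] T [ 0.01 -0.08  0.01] w 21.0
shift tool [-1.194e+01 -9.336e+01 -1.000e-02]
```

```bash
python3 -m jog '[[[-3,-25,0,0],[-6,-50,0,0],[-9,-75,0,0],[-12,-93,0,0],[-12,-93.4,0,0]]]'; python3 go.py
```

```text
clock: 22.38
position: [565.8, -48.1, 298.0]
ee_rot: [0.06, 0.998, -0.0, -0.001]
contact_force: [0.2, 0.3, -1.3]
gripper_width: 21.1
pos [565.76 -48.12 298.02] tip [565.2  -48.09  93.02] z [-2.8e-03  2.0e-04 -1.0e+00] yaw 6.89 F [ 0.2  0.3 -1.3] T [ 0.03 -0.    0.05] w 21.1
shift tool [0.41 1.06 0.  ]
```

```bash
python3 -m jog '[[[0.4,1,2,0],[0.4,1,5,0],[0.4,1,8,0],[0.4,1,11,0],[0.4,1,12,0]]]'; python3 go.py;  python3 - <<'E'
from h import *
for n in("wrist","side","scene"):
    im,d=arm.get_image(n); cv2.imwrite(f"pics/{n}5.png",im)
im=cv2.imread("pics/wrist5.png")[180:300,200:440]; cv2.imwrite("pics/w5c.png",cv2.resize(im,(800,400),interpolation=2))
im=cv2.imread("pics/side5.png")[220:340,300:460]; cv2.imwrite("pics/s5c.png",cv2.resize(im,(800,600),interpolation=2))
E
```

```text
clock: 23.0
position: [565.4, -46.9, 285.6]
ee_rot: [0.06, 0.998, -0.0, -0.002]
contact_force: [-0.4, 0.4, -1.2]
gripper_width: 21.0
pos [565.4  -46.92 285.64] tip [564.71 -46.91  80.64] z [-0.0034  0.     -1.    ] yaw 6.87 F [-0.4  0.4 -1.2] T [-0.01  0.04  0.06] w 21.0
shift tool [-0.22 -0.05 -0.  ]
```

View pics/w5c.png

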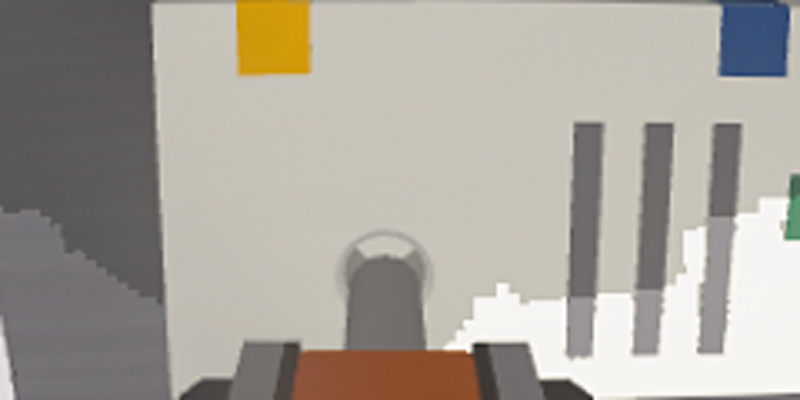

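View pics/s5c.png

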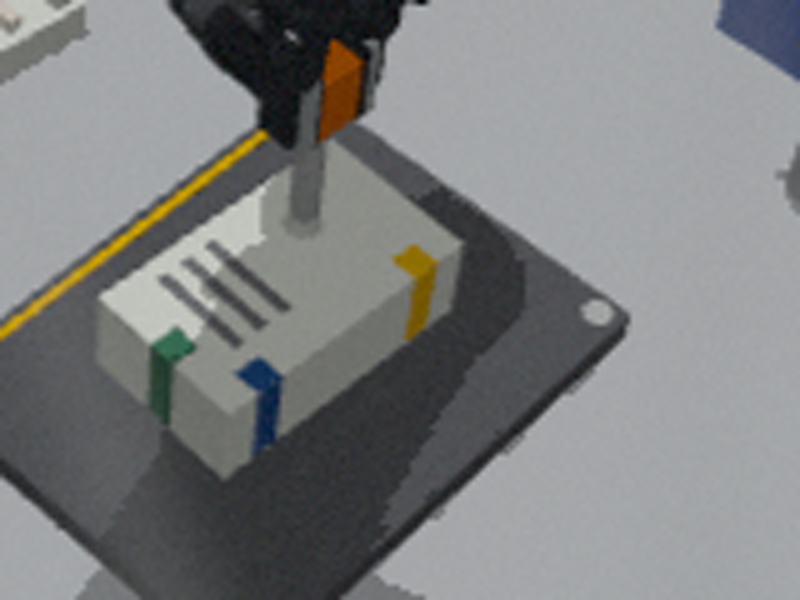

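The wrist crop shows the shaft at (385,290) centred on the bore ring at (384,270). The side crop shows the foot at (303,230) over the bore. I'll lower it gently.

```bash
python3 -m jog '[[[-0.2,0,1.2,0],[-0.2,0,2.4,0],[-0.2,0,3.6,0],[-0.2,0,4.8,0],[-0.2,0,6,0]]]'; python3 go.py
```

```text
clock: 23.78
position: [565.7, -47.1, 279.9]
ee_rot: [0.06, 0.998, -0.0, -0.001]
contact_force: [-0.9, 0.3, -0.3]
gripper_width: 21.4
pos [565.67 -47.06 279.86] tip [565.08 -47.06  74.86] z [-0.0029  0.     -1.    ] yaw 6.88 F [-0.9  0.3 -0.3] T [ 0.03  0.04 -0.04] w 21.4
shift tool [0.16 0.05 0.  ]
```

```bash
python3 -m jog '[[[0.1,0,1.2,0],[0.1,0,2.4,0],[0.1,0,3.6,0],[0.1,0,4.8,0],[0.1,0,6,0]]]'; python3 go.py
```

```text
clock: 24.4
position: [565.6, -47.0, 273.8]
ee_rot: [0.06, 0.998, -0.0, -0.001]
contact_force: [-0.1, 0.2, -1.1]
gripper_width: 21.2
pos [565.57 -47.04 273.79] tip [564.98 -47.02  68.79] z [-2.9e-03  1.0e-04 -1.0e+00] yaw 6.88 F [-0.1  0.2 -1.1] T [-0.01 -0.01  0.02] w 21.2
shift tool [0.06 0.03 0.  ]
```

```bash
python3 -m jog '[[[0,0,1.5,0],[0,0,3,0],[0,0,4.5,0],[0,0,6,0],[0,0,7.5,0]]]'; python3 go.py; python3 -m jog '[[[0,0,1.5,0],[0,0,3,0],[0,0,4.5,0],[0,0,6,0],[0,0,7.5,0]]]'; python3 go.py
```

```text
clock: 25.02
position: [565.5, -47.1, 266.2]
ee_rot: [0.06, 0.998, -0.0, -0.001]
contact_force: [0.2, -0.2, -0.9]
gripper_width: 21.1
pos [565.55 -47.06 266.19] tip [564.96 -47.05  61.19] z [-2.9e-03  1.0e-04 -1.0e+00] yaw 6.88 F [ 0.2 -0.2 -0.9] T [ 0.04 -0.08 -0.06] w 21.1
shift tool [0.05 0.05 0.  ]
clock: 25.65
position: [565.5, -47.1, 258.6]
ee_rot: [0.06, 0.998, -0.0, -0.001]
contact_force: [0.8, 1.2, -1.1]
gripper_width: 20.9
pos [565.53 -47.08 258.61] tip [564.96 -47.06  53.61] z [-2.8e-03  1.0e-04 -1.0e+00] yaw 6.89 F [ 0.8  1.2 -1.1] T [-0.06  0.03  0.06] w 20.9
shift tool [0.05 0.07 0.  ]
```

```bash
python3 -m jog '[[[0,0,1.2,0],[0,0,2.4,0],[0,0,3.6,0],[0,0,4.5,0],[0,0,4.5,0]]]'; python3 go.py
```

```text
clock: 26.28
position: [565.5, -47.1, 254.0]
ee_rot: [0.06, 0.998, -0.0, -0.001]
contact_force: [0.1, -0.4, -1.7]
gripper_width: 21.1
pos [565.51 -47.08 254.04] tip [564.91 -47.07  49.04] z [-0.0029  0.     -1.    ] yaw 6.89 F [ 0.1 -0.4 -1.7] T [-0.01 -0.04 -0.02] w 21.1
shift tool [-0.    0.08 -0.  ]
```

```bash
python3 -m jog '[[[0,0,0.6,0],[0,0,1.2,0],[0,0,1.2,0],[0,0,1.2,0],[0,0,1.2,0]]]'; python3 go.py
```

```text
clock: 26.9
position: [565.5, -47.1, 252.9]
ee_rot: [0.06, 0.998, -0.0, -0.001]
contact_force: [-0.3, 0.4, -1.5]
gripper_width: 21.2
pos [565.5  -47.06 252.86] tip [564.91 -47.05  47.86] z [-0.0029  0.     -1.    ] yaw 6.88 F [-0.3  0.4 -1.5] T [ 0.02 -0.03 -0.01] w 21.2
shift tool [-0.01  0.06 -0.  ]
```

```bash
python3 -m jog '[[[0,0,0.4,0],[0,0,0.8,0],[0,0,0.8,0],[0,0,0.8,0],[0,0,0.8,0]]]'; python3 go.py
```

```text
clock: 27.52
position: [565.5, -47.1, 252.0]
ee_rot: [0.06, 0.998, -0.0, -0.001]
contact_force: [-0.0, -0.0, -1.6]
gripper_width: 21.1
pos [565.5  -47.08 252.03] tip [564.89 -47.07  47.03] z [-0.003  0.    -1.   ] yaw 6.88 F [-0.  -0.  -1.6] T [ 0.02 -0.03  0.03] w 21.1
shift tool [-0.02  0.08 -0.  ]
```

```bash
python3 -m jog '[[[0,0,0.4,0],[0,0,0.6,0],[0,0,0.6,0],[0,0,0.6,0],[0,0,0.6,0]]]'; python3 go.py
```

```text
clock: 28.15
position: [565.6, -47.0, 251.8]
ee_rot: [0.06, 0.998, -0.0, -0.001]
contact_force: [-1.8, 0.4, 5.5]
gripper_width: 21.2
pos [565.57 -47.05 251.84] tip [565.06 -47.05  46.84] z [-0.0025 -0.     -1.    ] yaw 6.87 F [-1.8  0.4  5.5] T [ 0.18  0.48 -0.03] w 21.2
shift tool [0.14 0.05 0.  ]
```

```bash
python3 -m jog '[[[0,0,0.4,0],[0,0,0.4,0],[0,0,0.4,0],[0,0,0.4,0],[0,0,0.4,0]]]'; python3 go.py
```

```text
clock: 28.78
position: [565.6, -47.0, 251.8]
ee_rot: [0.06, 0.998, -0.0, -0.001]
contact_force: [-1.5, 0.4, 6.0]
gripper_width: 21.0
pos [565.57 -47.05 251.8 ] tip [565.07 -47.08  46.8 ] z [-2.4e-03 -2.0e-04 -1.0e+00] yaw 6.86 F [-1.5  0.4  6. ] T [ 0.16  0.65 -0.03] w 21.0
shift tool [0.16 0.07 0.  ]
```

```bash
python3 -m jog '[[[0,0,0,0],[0,0,0,0],[0,0,0,0],[0,0,0,0],[0,0,0,0]]]' 50;python3 go.py; python3 -m jog '[[[0,0,-5,0],[0,0,-15,0],[0,0,-30,0],[0,0,-50,0],[0,0,-75,0]]]'; python3 -m jog '[[[30,0,-20,0],[60,0,-40,0],[95,0,-50,0],[130,0,-60,0],[150,0,-60,0]]]'; python3 - <<'E'
from h import *
im=arm.get_image("side")[0]; cv2.imwrite("pics/s6c.png",cv2.resize(im[220:340,300:460],(800,600),interpolation=2)); cv2.imwrite("pics/s6.png",im)
im=arm.get_image("scene")[0]; cv2.imwrite("pics/sc6.png",im)
im=arm.get_image("wrist")[0]; cv2.imwrite("pics/w6.png",im)
E
```

```text
clock: 29.4
position: [565.6, -47.0, 251.7]
ee_rot: [0.06, 0.998, -0.0, -0.001]
contact_force: [-0.5, -0.3, 0.2]
gripper_width: 49.7
pos [565.58 -47.05 251.73] tip [565.08 -47.07  46.73] z [-2.5e-03 -1.0e-04 -1.0e+00] yaw 6.87 F [-0.5 -0.3  0.2] T [0.   0.03 0.  ] w 49.7
shift tool [0.17 0.07 0.  ]
clock: 30.02
position: [565.7, -47.1, 328.3]
ee_rot: [0.06, 0.998, -0.0, -0.001]
contact_force: [-0.3, 0.6, -0.8]
gripper_width: 50.3
clock: 30.65
position: [415.3, -29.2, 390.7]
ee_rot: [0.06, 0.998, 0.001, 0.001]
contact_force: [-0.3, 0.1, -0.1]
gripper_width: 50.1
```

View pics/s6c.png

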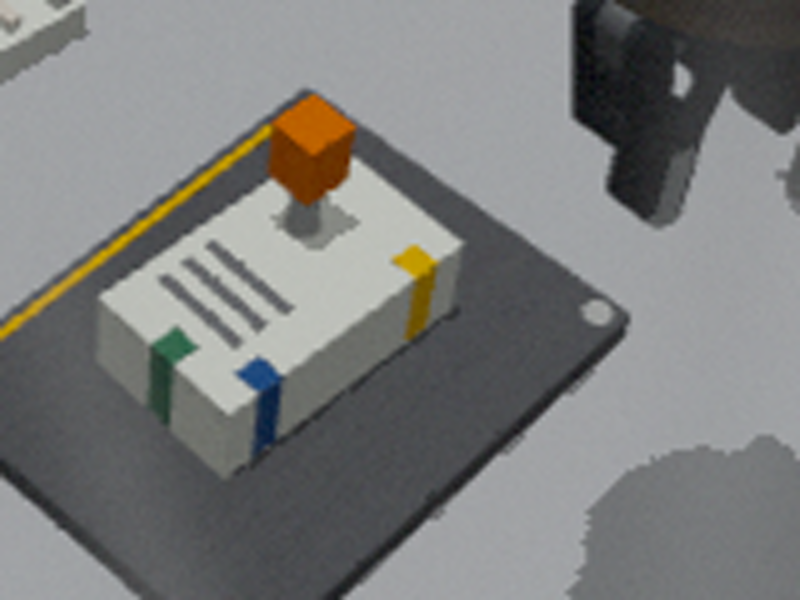

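View pics/sc6.png

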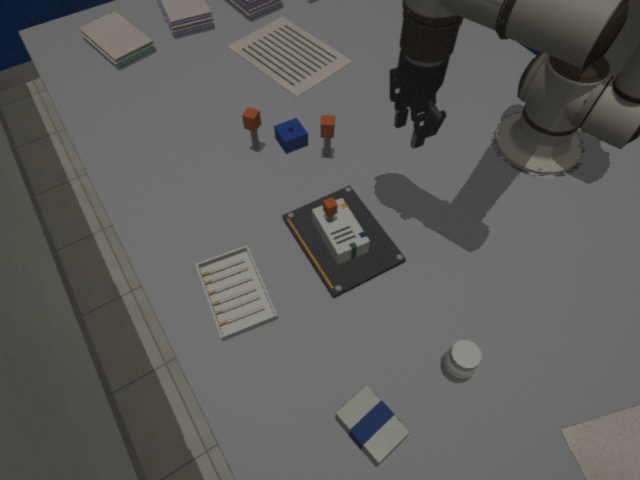

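View pics/w6.png

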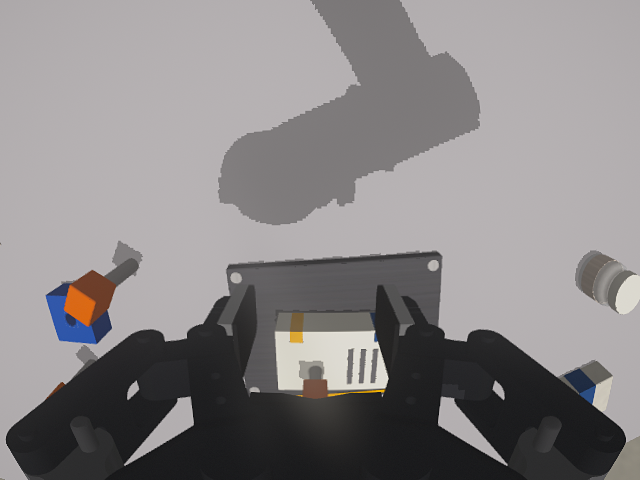

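The pin stands upright in the bore, head at scene (330,207) and side crop (312,150), with the gripper clear and nothing else moved. I'll let the arm settle, check the head height and hand in.

```bash
python3 -m jog '[[[0,0,0,0],[0,0,0,0],[0,0,0,0],[0,0,0,0],[0,0,0,0]]]'; python3 - <<'E'
from h import *
P={n:arm.camera_params(n) for n in("scene","side")}
o=[]
for n,f in(("scene","sc6"),("side","s6")):
    im=cv2.imread(f"pics/{f}.png"); m,l,b=blobs(im,(3,150,40),(16,255,255),20)
    b=[x for x in b if (abs(x[2][0]-330)<15 and abs(x[2][1]-207)<15 if n=="scene" else abs(x[2][0]-362)<15 and abs(x[2][1]-250)<20)]
    print(n,[(x[1].tolist(),x[2].round(1).tolist()) for x in b])
top=[("scene",P["scene"],(330,202.5)),("side",P["side"],(362.6,245.0))]
X,r=tri(top); print("head top",X.round(1),np.round(r,1))
print(arm.job_done())
E
```

```text
clock: 31.42
position: [416.3, -29.2, 389.9]
ee_rot: [0.06, 0.998, 0.0, 0.0]
contact_force: [-0.0, -0.2, 0.1]
gripper_width: 50.2
scene [([323, 197, 14, 19, 158], [329.8, 205.4])]
side [([354, 239, 17, 22, 266], [361.7, 249.4])]
head top [565.3 -47.3 107.6] [0.1 0.1]
the job is handed in; nothing more can be done
None
```

The setting pin is in the block's bore, fully home, released and standing upright. I handed the job in at about 31 s of the 72 s allowed.

- **Pin:** I took the smallest of the three orange-headed pins, the one in the blue stand, and held it by the head.
- **Touches:** I pressed the shaft upright at blue, yellow, then green, resting about 0.6 to 1.2 s at each. The force readings stayed between 3.5 and 5.5 N. The wrist torque at blue suggests the load there was nearer 8 N, still well under the 20 N limit.
- **Block position:** The touches showed the block turned about 6.7° clockwise in the robot frame. They put the bore within about 1 mm of where the cameras saw it.
- **Insertion:** The pin met no resistance going down and stopped at the expected floor height. I pressed it home with about 6 to 7 N, then opened the gripper.

**Last checks:** The final pictures show the pin upright in the bore, the arm well clear, and the jar, tray and carton unmoved to the eye. The head top measured (565.3, -47.3, 107.6) mm against an expected height of 110 mm. The 2.4 mm difference is hand-picked pixels plus camera calibration error.

The tool held a tilt of about 0.003 rad after the touches. I allowed for it when working out the bore position, and it caused no trouble.

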